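# Pack the ball boards by size and set the reject aside

## Task

Pack the three sound massage ball boards, each in the carton made for its length: flat on the carton's floor, ball side up, lengthwise and in the middle so that there is room for padding all round. Lay the faulty board, the one with missing balls, ball side up and flat in the green reject tray. Set the boards down rather than dropping them, and leave the glue bottle and the tape where they are.

Things in the scene. Friction and masses are not known exactly. Their poses are not given: they have to be found in the camera images.
- board_short: Massage ball board, loose: plywood 96 x 46 x 9 mm, two columns of 22 mm pale wooden balls (24 mm apart) glued on top, flush with its long edges; 4 rows of 2 balls, all 8 present (sound). 28 mm high, about 60 g, starts flat on the bench, ball side up. Origin: centre of its underside; y along its length, x across its width, z up through the balls.
- board_medium: Massage ball board, loose: plywood 120 x 46 x 9 mm, two columns of 22 mm pale wooden balls (24 mm apart) glued on top, flush with its long edges; 5 rows of 2 balls, all 10 present (sound). 28 mm high, about 75 g, starts flat on the bench, ball side up. Origin: centre of its underside; y along its length, x across its width, z up through the balls.
- board_long: Massage ball board, loose: plywood 144 x 46 x 9 mm, two columns of 22 mm pale wooden balls (24 mm apart) glued on top, flush with its long edges; 6 rows of 2 balls, all 12 present (sound). 28 mm high, about 90 g, starts flat on the bench, ball side up. Origin: centre of its underside; y along its length, x across its width, z up through the balls.
- board_faulty: Massage ball board, loose: plywood 120 x 46 x 9 mm, two columns of 22 mm pale wooden balls (24 mm apart) glued on top, flush with its long edges; 5 rows like the medium one, but two balls at one corner (+x, +y) are missing, leaving dark glue spots: a reject. 28 mm high, about 65 g, starts flat on the bench, ball side up. Origin: centre of its underside; y along its length, x across its width, z up through the balls.
- carton_short: Short kraft carton base, open at the top, for the 96 mm board: inside 122 mm long, 102 mm wide; walls 4 mm thick, rim 40 mm above the bench, inner floor 4 mm above the bench; thin flaps hang down outside its long sides. It does not move. Origin: centre of its underside, on the bench. Its y axis runs along its length, x across its width.
- carton_medium: Medium kraft carton base, open at the top, for the 120 mm board: inside 146 mm long, 102 mm wide; walls 4 mm thick, rim 40 mm above the bench, inner floor 4 mm above the bench; thin flaps hang down outside its long sides. It does not move. Origin: centre of its underside, on the bench. Its y axis runs along its length, x across its width.
- carton_long: Long kraft carton base, open at the top, for the 144 mm board: inside 170 mm long, 102 mm wide; walls 4 mm thick, rim 40 mm above the bench, inner floor 4 mm above the bench; thin flaps hang down outside its long sides. It does not move. Origin: centre of its underside, on the bench. Its y axis runs along its length, x across its width.
- reject_tray: Low dark-green plastic tray for rejects: inside 148 mm long, 116 mm wide; walls 4 mm thick, rim 28 mm above the bench, inner floor 4 mm above the bench. It does not move. Origin: centre of its underside, on the bench. Its y axis runs along its length, x across its width.
- glue_bottle: White glue bottle with an orange nozzle, 54 mm diameter, 160 mm high, standing loose on the bench beyond the work. Origin: centre of its underside. Leave it alone.
- tape_roll: Roll of brown packing tape, 100 mm diameter, 49 mm high, lying loose on the bench beyond the work. Origin: centre of its underside. Leave it alone.
Mind the look-alikes: they are no part of the job. What is shaped like the board_faulty but orange or red is not meant.

How it is judged:
By the outcome, as a careful person would: the job done as asked, in the order asked, and still so for the second after the job is handed in, with the robot touching nothing.
It also fails if it takes over 120 s, if anything falls off the work surface, if the arm or the gripper's body presses on something with over 40 N, if the wrist force passes 120 N, or if a joint passes its speed limit or range.

## Robot

A 6-joint arm with a two-finger parallel gripper is mounted at the origin on the work surface. World frame = base frame: x ahead of the robot, y to its left, z up, the work surface at z = 0. Lengths are in m, angles in degrees, forces in N, time in s.
With the tool pointing down it reaches from about 0.25 to 0.725 m from the base axis. Payload 9.7 kg.
Tool frame: the origin (TCP) lies midway between the tips of the shut fingers; the grasp point (between the pads) lies 19 mm behind it; z points along the fingers, y is the line along which they close (so a half turn about z gives the same grasp; the last joint's range is limited). The gripper opens to 85 mm and grips with 20 to 120 N. Pads are 22 mm wide; open, the fingers measure 114 mm over their backs; the gripper's body (76 mm by 85 mm) begins 54 mm behind the grasp point. The pads swing forward as they close: fully open they stand 13 mm farther back than shut.
Start: joints at [66.119, 4.979, 10.078, 95.1, 0, 90], TCP at [0.223, 0.503, 0.201] pointing down, gripper open.
Joint ranges: [-179.16, 179.16], [-48.56, 103.87], [-65.8, 70.77], [-126.05, 130.52], [-82.76, 87.17], [-180, 180]. Speed limits (degrees/s): [127.2, 127.2, 147.25, 180, 180, 180].

## Interface

Orientations are given as [roll, pitch, yaw] about the fixed x, y, z axes, in that order (R = Rz(yaw) Ry(pitch) Rx(roll)).
In Python, from workcell import bot gives the robot as it stands. The module is installed in compiled form; this text tells all that it offers.
- The arm moves only by the tool send_rows, never from a script. Its argument "moves" is one flat list of numbers, 7 for each row, row after row: the shift along the world's x, y, z normalised to -1 to 1, where 1 is 0.025 m, then the turn, a rotation vector about the world's x, y, z normalised to -1 to 1, where 1 is 0.15 rad, then the closure, from -1 (fully open) to 1 (shut), so that 0 is half open. A call has 1 to 8 rows; each row shifts and turns the commanded pose from where the row before left it; what a row does not reach is not made up. A row lasts 1/8 s, in which the tool goes at most 62.5 mm and 10.7 degrees, less where a joint would pass 70% of its speed; a pose out of reach is approached as far as the arm can. A call with a number of a shift or a turn outside -1 to 1 is refused whole. A call with a gripper value outside its range is refused whole. The fingers move at their own pace and stop on an object; "squeeze" is the grip in N (left out, the last holds). Time passes only in rows, so rows that do not move let the fingers close. It gives the time, the measured TCP pose, the force, the opening and the grip force at its end, in the units of the state.
- bot.get_obs(): the state, without advancing time (a new reading comes with each control period).
- bot.camera(name): name is "scene" or "side" or "wrist"; returns a dict with "color" (480x640x3 uint8, red, green, blue), "camera_matrix" (3x3 intrinsics, pixels), "R" (3x3) and "t" (3): a world point X has camera coordinates R X + t. Camera axes: x right, y down, z forward; pixel columns grow to the right and rows downward; lengths in m; the calibration is good to about 2 mm. A picture is of the moment at which its call begins. There is no depth.
- bot.job_done(): hands the job in; it is judged then, once.
Trained networks look in the newest picture that a camera, given by its name, has taken for a name from the list of things; names that differ only in an ending like _2 or _b are one class to them, and where a whole thing is asked for, a point or a joint stands for the part that bears it (a point fixed in the world has none). Each returns a list of dicts, best first, with "p" (0 to 1); they miss things now and then, are a little off and sometimes report something else, mostly with a low value. They report only what shows in the picture. A call takes as long as a camera call. They do not tell look-alikes from the thing itself.
- bot.boxes_of(camera, query): "extent" ([left, top, right, bottom] in pixels, round what is visible of it).
- bot.trace(camera, query): "region" (480x640 bool, what is visible of it) and "extent" ([left, top, right, bottom] in pixels, round what is visible of it).
- bot.landmark_of(camera, query): "pixel" ([column, row] in pixels: a listed point, or the origin of a listed thing).
The state is a dict: "time": time; "q": joint angles; "qd": joint speeds; "joint_efforts": joint torques, N m; "ee_pos": TCP position; "tcp_rot": TCP orientation; "wrist_force": force on the tool from outside, world axes, zero at the start; "torque": the same for the moment, N m; "opening": finger opening in m; "grasp_force": force on a finger pad.
Only numpy, scipy, OpenCV 4.12 (cv2) and the standard library are available. Lean on these libraries where they do the work, as an engineer would, in place of code of your own. Each camera call takes 0.05 s, during which the arm holds its last target. There are 200 camera calls.

## Working session

There is one attempt and no reset: what is moved stays moved. The work goes in short steps, Python scripts to look and compute and a tool call to move; the robot and the scene stay as the last step left them, time stands still between calls to the robot, and variables do not carry over. Pictures are saved under pics/ and viewed, at most 14 in all, crops included, and the job is handed in when it is done.

Besides the shell and the picture viewer there is one more tool, called by a JSON object that holds its "op" and its "data". send_rows: Moves the arm, as the interface text tells. Its arguments: {"type":"object","properties":{"moves":{"type":"array"},"squeeze":{"type":"number"}},"required":["moves"]}

```bash
mkdir -p pics
python3 - <<'E'
from workcell import bot
import cv2
for n in ("scene","side","wrist"):
    c=bot.camera(n); cv2.imwrite(f"pics/{n}0.png",c["color"][...,::-1])
    print(n,c["camera_matrix"].tolist(),c["R"].round(4).tolist(),c["t"].round(4).tolist())
    for q in ("board_short","board_medium","board_long","board_faulty","carton_short","carton_medium","carton_long","reject_tray"):
        print(q,[(round(d["p"],2),[int(v) for v in d["extent"]]) for d in bot.boxes_of(n,q)[:5]])
print(bot.get_obs())
E
```

```text
scene [[555.4682836510309, 0.0, 320.92177907612074], [0.0, 555.4682836510309, 229.52429064535707], [0.0, 0.0, 1.0]] [[-0.8195, 0.573, 0.011], [0.4852, 0.7037, -0.519], [-0.3051, -0.42, -0.8547]] [0.3549, -0.295, 1.4791]
board_short [(0.55, [209, 182, 237, 221])]
board_medium [(0.64, [219, 94, 261, 138]), (0.53, [208, 305, 263, 358])]
board_long [(0.63, [158, 119, 205, 169])]
board_faulty [(0.85, [461, 360, 515, 419]), (0.73, [420, 224, 469, 248]), (0.7, [254, 368, 308, 432]), (0.66, [298, 314, 355, 369]), (0.57, [489, 288, 549, 320])]
carton_short [(0.78, [257, 129, 322, 195])]
carton_medium [(0.94, [234, 221, 315, 307])]
carton_long [(0.59, [289, 187, 382, 275])]
reject_tray [(0.93, [351, 253, 445, 346])]
side [[575.6185887344071, 0.0, 311.9705129490346], [0.0, 575.6185887344071, 237.20311113698818], [0.0, 0.0, 1.0]] [[0.802, -0.5971, 0.0164], [-0.3372, -0.4752, -0.8127], [0.493, 0.6463, -0.5824]] [-0.3529, 0.2731, 1.1183]
board_short [(0.91, [388, 267, 427, 300])]
board_medium [(0.92, [387, 342, 449, 396])]
board_long [(0.9, [441, 309, 515, 360])]
board_faulty [(0.88, [165, 247, 21
[... 788 characters left out ...]
tray [(0.7, [219, 368, 319, 416])]
{'time': 1.35, 'q': array([6.61178811e+01, 4.97985440e+00, 1.00766389e+01, 9.50988012e+01,
       3.96886394e-05, 8.99998658e+01]), 'qd': array([ 0.01510603, -0.0320742 ,  0.07439712, -0.01118628,  0.07825696,
        0.019133  ]), 'joint_efforts': array([ 1.35006529e-03, -5.20100355e+01,  4.64859474e+01,  1.78295522e-03,
        5.76990351e-05, -7.84352583e-07]), 'ee_pos': array([0.22266767, 0.50290236, 0.20106086]), 'tcp_rot': array([-1.79997983e+02, -3.96933640e-05,  1.56118015e+02]), 'wrist_force': array([-0.26239516, -0.3129721 , -0.00706885]), 'torque': array([ 0.02012212,  0.00059416, -0.02553751]), 'grasp_force': 0.0, 'opening': 0.08591325660516866}
```

View pics/scene0.png

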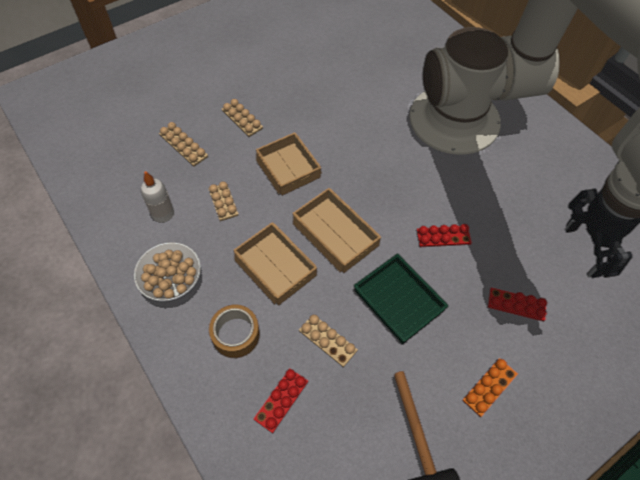

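View pics/side0.png

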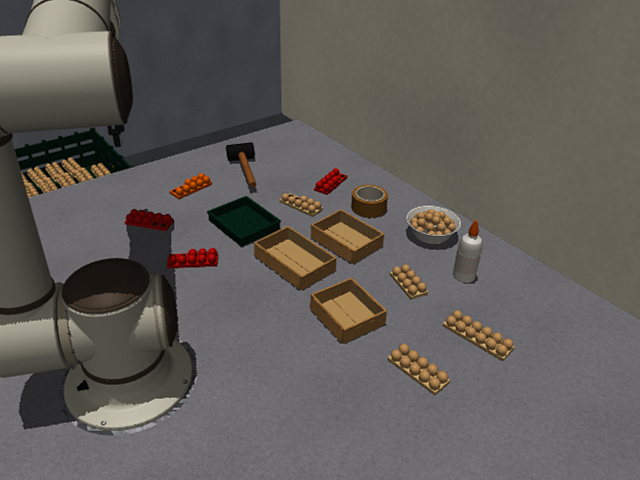

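The scene picture shows four pale boards: medium (243,117), long (184,143), short (223,200) and one with dark spots (328,339). The cartons are at (289,163), (336,230) and (275,263), and the tray is at (400,298). The board_faulty candidates are (328,339) pale, (443,235), (518,304) and (281,400) red, and (490,387) orange. The pale one fits, because only red or orange boards are ruled out. I'll check it in a crop.

```bash
cat > fit.py <<'E'
import numpy as np, cv2
from workcell import bot
from scipy.optimize import minimize
L=dict(board_short=.096,board_medium=.120,board_long=.144,board_faulty=.120)
INN=dict(carton_short=(.102,.122,.04),carton_medium=(.102,.146,.04),carton_long=(.102,.170,.04),reject_tray=(.116,.148,.028))
def box(w,l,z0,z1): return np.array([[x,y,z] for x in(-w/2,w/2) for y in(-l/2,l/2) for z in(z0,z1)])
S=np.random.default_rng(0).normal(size=(150,3)); S/=np.linalg.norm(S,axis=1)[:,None]
def parts(n):
    if n in INN:
        w,l,h=INN[n]; return [box(w+.008,l+.008,0,h)]
    l=L[n]; P=[box(.046,l,0,.009)]; k=round(l/.024)
    for i in range(k):
        for x in(-.012,.012):
            if n=="board_faulty" and x>0 and i>=k-2: continue
            P.append(S*.011+[x,(i-(k-1)/2)*.024,.017])
    return P
def proj(c,X):
    p=X@c["R"].T+c["t"]; p=p@c["camera_matrix"].T; return p[:,:2]/p[:,2:]
def onplane(c,px,z):
    d=c["R"].T@np.linalg.solve(c["camera_matrix"],[*px,1]); o=-c["R"].T@c["t"]; return o+d*(z-o[2])/d[2]
K=4
def sil(c,n,v,off):
    a=v[2]; R=np.array([[np.cos(a),-np.sin(a),0],[np.sin(a),np.cos(a),0],[0,0,1]])
    m=np.zeros((480*1,640*1),np.uint8); m=np.zeros((off[3]*K,off[2]*K),np.uint8)
    for P in parts(n):
        p=(proj(c,P@R.T+[v[0],v[1],v[3] if len(v)>3 else 0])-off[:2]+.5)*K
        cv2.fillConvexPoly(m,cv2.convexHull(np.round(p*16).astype(np.int32)),1,shift=4)
    return m
def fit(n,cams,masks,z=0.,v0=None):
    offs=[];big=[]
    for m in masks:
        ys,xs=np.nonzero(m);o=np.array([xs.min()-15,ys.min()-15,np.ptp(xs)+31,np.ptp(ys)+31]);o[:2]=np.maximum(o[:2],0);offs.append(o)
        big.append(cv2.resize(m[o[1]:o[1]+o[3],o[0]:o[0]+o[2]].astype(np.uint8),None,fx=K,fy=K,interpolation=cv2.INTER_NEAREST))
        o[3],o[2]=big[-1].shape[0]//K,big[-1].shape[1]//K
    def cost(v):
        s=0
        for c,o,b in zip(cams,offs,big):
            q=sil(c,n,[*v,z],o); s+=1-(q&b).sum()/max(1,(q|b).sum())
        return s/len(cams)
    ys,xs=np.nonzero(masks[0]); p=onplane(cams[0],(xs.mean(),ys.mean()),z+.014)
    starts=[v0] if v0 is not None else [[p[0],p[1],a] for a in np.radians(range(0,360 if n=="board_faulty" else 180,30))]
    starts=sorted(starts,key=cost)[:4]
    r=min((minimize(cost,s,method="Nelder-Mead",options=dict(initial_simplex=[s,*(np.array(s)+d for d in np.diag([.01,.01,.2]))],xatol=1e-4,fatol=1e-4)) for s in starts),key=lambda r:r.fun)
    return r.x,r.fun
E
python3 - <<'E'
from fit import *
px=dict(board_short=[(223,200),(408,283)],board_medium=[(243,117),(418,368)],board_long=[(184,143),(478,333)],board_faulty=[(328,339),(301,204)],carton_short=[(289,163),(348,311)],carton_medium=[(275,263),(346,236)],carton_long=[(336,230),(296,257)],reject_tray=[(398,298),(244,220)])
cams=[bot.camera("scene"),bot.camera("side")]
fam={n:[n] if n in INN else list(L) for n in px}
for n,pp in px.items():
    C=[];M=[]
    for c,cn,p in zip(cams,("scene","side"),pp):
        best=None
        for q in ([n]+[k for k in px if k!=n and k.split("_")[0]==n.split("_")[0]]):
            for d in bot.trace(cn,q):
                ys,xs=np.nonzero(d["region"])
                if len(xs) and np.hypot(xs.mean()-p[0],ys.mean()-p[1])<15: best=d["region"];break
            if best is not None: break
        if best is not None: C.append(c);M.append(best)
    if not C: print(n,"none");continue
    out=[len(C)]
    v,f=fit(n,C,M); out+=[v[:2].round(4).tolist(),round(np.degrees(v[2])%360,1),round(f,3)]
    print(n,*out,[len(M)>1 and (lambda w:(w[0][:2].round(4).tolist(),round(np.degrees(w[0][2])%360,1),round(w[1],3)))(fit(n,[c],[m])) for c,m in zip(C,M)])
i=cams[0]["color"][...,::-1]
a=cv2.resize(i[300:380,280:375],(570,480),interpolation=cv2.INTER_CUBIC)
cv2.imwrite("pics/crop.png",a)
E
```

```text
board_short 2 [0.6392, -0.1123] 167.5 0.095 [([0.6409, -0.1139], np.float64(346.8), np.float64(0.055)), ([0.6374, -0.111], np.float64(347.1), np.float64(0.054))]
board_medium 2 [0.4661, -0.316] 6.5 0.099 [([0.4681, -0.3186], np.float64(185.2), np.float64(0.081)), ([0.4647, -0.3147], np.float64(5.6), np.float64(0.055))]
board_long 2 [0.6361, -0.3233] 9.5 0.066 [([0.6367, -0.3257], np.float64(9.5), np.float64(0.045)), ([0.6353, -0.323], np.float64(9.7), np.float64(0.054))]
board_faulty 2 [0.6325, 0.3109] 15.8 0.098 [([0.6339, 0.3089], np.float64(194.0), np.float64(0.081)), ([0.6309, 0.3132], np.float64(15.4), np.float64(0.055))]
carton_short 2 [0.4536, -0.1119] 356.0 0.054 [([0.4552, -0.1131], np.float64(176.6), np.float64(0.049)), ([0.452, -0.1112], np.float64(356.9), np.float64(0.032))]
carton_medium 1 [0.6272, 0.1057] 6.9 0.027 [False]
carton_long 1 [0.4707, 0.1082] 5.8 0.04 [False]
reject_tray 2 [0.4533, 0.325] 4.1 0.064 [([0.4538, 0.3216], np.float64(3.1), np.float64(0.039)), ([0.4528, 0.3295], np.float64(3.8), np.float64(0.038))]
```

View pics/crop.png

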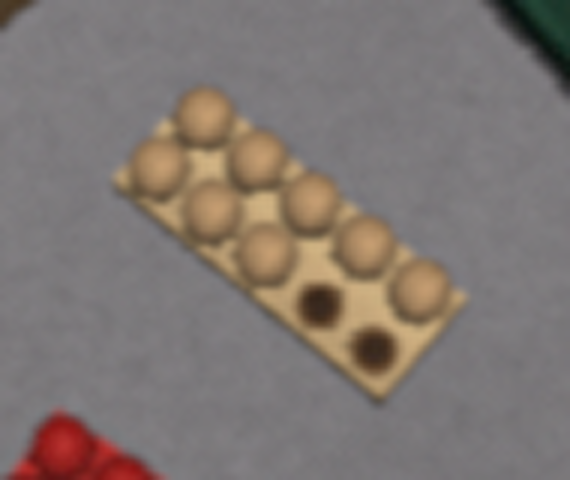

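The crop shows a pale board with two dark glue spots in one corner, so (328,339) in the scene picture is the faulty board. Next I move toward the short board, staying high.

{"op": "send_rows", "data": {"moves": [0.69, -1, 0, 0, 0, -0.57, -1, 0.69, -1, 0, 0, 0, -0.57, -1, 0.69, -1, 0, 0, 0, -0.57, -1, 0.69, -1, 0, 0, 0, -0.57, -1, 0.69, -1, 0, 0, 0, -0.57, -1, 0.69, -1, 0, 0, 0, -0.57, -1, 0.69, -1, 0, 0, 0, -0.57, -1, 0.69, -1, 0, 0, 0, -0.57, -1], "squeeze": 30}}

```text
time: 3.5
ee_pos: [0.3611, 0.3021, 0.2012]
tcp_rot: [180.0, -0.0, 116.8]
wrist_force: [0.2, -0.2, 1.0]
opening: 0.0855
grasp_force: 0.0
```

{"op": "send_rows", "data": {"moves": [0.69, -1, 0, 0, 0, -0.57, -1, 0.69, -1, 0, 0, 0, -0.57, -1, 0.69, -1, 0, 0, 0, -0.57, -1, 0.69, -1, 0, 0, 0, -0.57, -1, 0.69, -1, 0, 0, 0, -0.57, -1, 0.69, -1, 0, 0, 0, -0.57, -1, 0.69, -1, 0, 0, 0, -0.57, -1, 0.69, -1, 0, 0, 0, -0.57, -1]}}

```text
time: 4.5
ee_pos: [0.4992, 0.102, 0.2012]
tcp_rot: [180.0, -0.0, 77.6]
wrist_force: [0.7, 1.4, 1.2]
opening: 0.0855
grasp_force: 0.0
```

{"op": "send_rows", "data": {"moves": [0.69, -1, 0, 0, 0, 0, -1, 0.69, -1, 0, 0, 0, 0, -1, 0.69, -1, 0, 0, 0, 0, -1, 0.69, -1, 0, 0, 0, 0, -1, 0.69, -1, 0, 0, 0, 0, -1, 0.69, -1, 0, 0, 0, 0, -1, 0.69, -1, 0, 0, 0, 0, -1, 0.69, -1, 0, 0, 0, 0, -1]}}

```text
time: 5.5
ee_pos: [0.6372, -0.0979, 0.201]
tcp_rot: [-180.0, -0.0, 77.7]
wrist_force: [0.6, 1.3, 0.2]
opening: 0.0855
grasp_force: 0.0
```

Run:
```python
from fit import *
w=bot.camera("wrist"); cv2.imwrite("pics/w1.png",w["color"][...,::-1])
for q in L:
    for d in bot.trace("wrist",q): print(q,round(d["p"],2),[int(x) for x in d["extent"]])
M=[d["region"] for d in bot.trace("wrist","board_short")][:1]
if M:
    v,f=fit("board_short",[w],M); print(v[:2],np.degrees(v[2]),f)
s=bot.camera("scene")
for q in("glue_bottle","tape_roll"):
    for d in bot.landmark_of("scene",q)[:2]: print(q,d["p"],onplane(s,d["pixel"],0))
```

```text
board_short 0.91 [304, 188, 346, 278]
board_short 0.39 [189, 0, 350, 122]
board_medium 0.77 [198, 361, 245, 417]
board_long 0.7 [317, 336, 375, 399]
[ 0.63941795 -0.11383777] 166.89672944820967 0.018735158541695718
glue_bottle 0.79 [ 0.77131502 -0.17642102  0.        ]
tape_roll 0.91 [0.78868382 0.19356918 0.        ]
```

View pics/w1.png

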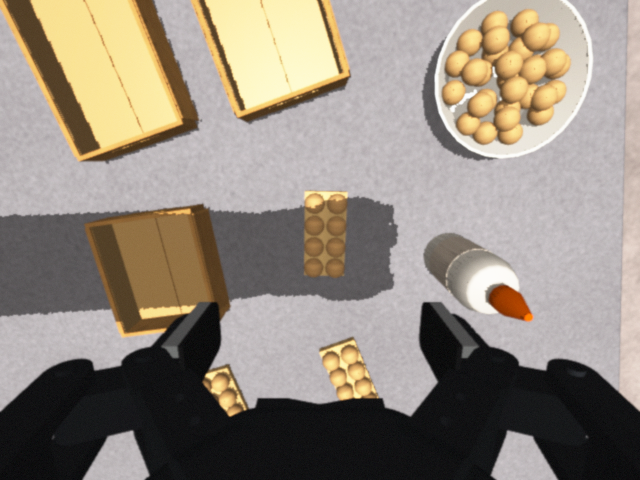

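The wrist picture shows the short board at (325,233) and its carton at (158,270). The bottle is well clear of the grasp. The wrist fit gives (0.6394, -0.1138) at 166.9°, so I go down and grasp.

{"op": "send_rows", "data": {"moves": [0.09, -0.64, -0.95, 0, 0, -0.09, -1, 0, 0, -0.95, 0, 0, 0, -1, 0, 0, -0.95, 0, 0, 0, -1, 0, 0, -0.95, 0, 0, 0, -1, 0, 0, -0.95, 0, 0, 0, -1, 0, 0, -0.95, 0, 0, 0, -1, 0, 0, -0.95, 0, 0, 0, -1, 0, 0, -0.8, 0, 0, 0, -1]}}

```text
time: 6.95
ee_pos: [0.6387, -0.1126, 0.0141]
tcp_rot: [-180.0, -0.0, 77.0]
wrist_force: [0.8, -0.8, -0.1]
opening: 0.0855
grasp_force: 0.0
```

{"op": "send_rows", "data": {"moves": [0, 0, -0.46, 0, 0, 0, -0.7, 0, 0, 0, 0, 0, 0, -0.3, 0, 0, 0, 0, 0, 0, 0.3, 0, 0, 0, 0, 0, 0, 0.3, 0, 0, 0, 0, 0, 0, 0.3, 0, 0, 0, 0, 0, 0, 0.3]}}

```text
time: 7.7
ee_pos: [0.639, -0.1131, 0.0036]
tcp_rot: [180.0, -0.0, 77.0]
wrist_force: [1.7, -0.7, -0.1]
opening: 0.0301
grasp_force: 0.0
```

Run:
```python
from workcell import bot
import cv2,numpy as np
a=bot.camera("side")["color"][240:330,360:470,::-1]; w=bot.camera("wrist")["color"][...,::-1]
cv2.imwrite("pics/g1.png",np.hstack([cv2.resize(a,(400,330),interpolation=2),cv2.resize(w,(400,330))]))
print(bot.get_obs()["opening"],bot.get_obs()["grasp_force"])
```

```text
0.02978855452802511 0.0
```

View pics/g1.png

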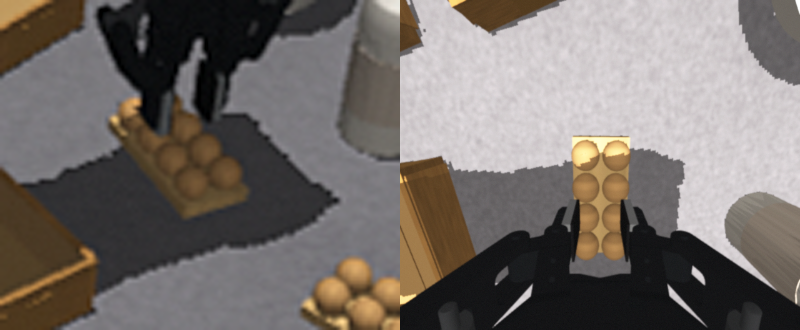

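Run:
```python
from fit import *
o=bot.get_obs(); p=o["ee_pos"]; a=np.radians(o["tcp_rot"][2]-90); u=np.array([np.cos(a),np.sin(a),0]); print(p,u)
out=[]
for n,(x0,y0,x1,y1) in (("side",(370,230,450,310)),("wrist",(220,180,420,380)),):
    c=bot.camera(n); im=c["color"][y0:y1,x0:x1,::-1]; k=400/(x1-x0); im=cv2.resize(im,(400,400),interpolation=2)
    for s,col in((-1,(255,0,0)),(1,(0,255,0))):
        for z in (0,.02,.04):
            q=(proj(c,(p+u*s*.015+[0,0,z])[None])[0]-[x0,y0])*k
            cv2.circle(im,tuple(int(v) for v in q),4,col,2 if z==0 else 1)
    out.append(im)
    r=bot.trace(n,"board_short")
    if r:
        try:
            v,f=fit("board_short",[c],[r[0]["region"]],v0=[.6394,-.1138,2.913]); print(n,v,f)
        except Exception as e: print(e)
cv2.imwrite("pics/g2.png",np.hstack(out))
```

```text
[ 0.63892165 -0.11310215  0.00341483] [ 0.97422404 -0.22558261  0.        ]
side [ 0.63989249 -0.11245589  2.89491745] 0.221134704711347
wrist [ 0.63971484 -0.11400604  2.90402921] 0.10527665371208783
```

View pics/g2.png

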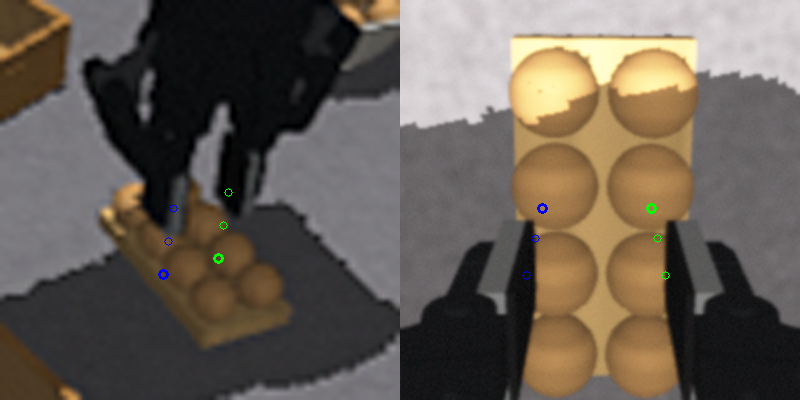

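The fingers are above the balls: the tips look about 25 mm higher than the reported TCP. I open and go lower in small steps, watching the force.

{"op": "send_rows", "data": {"moves": [0, 0, 0.2, 0, 0, 0, -0.7, 0, 0, 0, 0, 0, 0, -0.7, 0, 0, 0, 0, 0, 0, -0.7, 0, 0, -0.3, 0, 0, 0, -0.7, 0, 0, -0.2, 0, 0, 0, -0.7, 0, 0, -0.1, 0, 0, 0, -0.7, 0, 0, 0, 0, 0, 0, -0.7]}}

```text
time: 8.88
ee_pos: [0.6387, -0.1131, -0.007]
tcp_rot: [-180.0, 0.0, 77.0]
wrist_force: [0.4, 0.3, 1.1]
opening: 0.0722
grasp_force: 0.0
```

{"op": "send_rows", "data": {"moves": [0, 0, -0.15, 0, 0, 0, -0.7, 0, 0, -0.15, 0, 0, 0, -0.7, 0, 0, 0, 0, 0, 0, -0.7]}}

```text
time: 9.25
ee_pos: [0.6387, -0.113, -0.0146]
tcp_rot: [-180.0, 0.0, 77.0]
wrist_force: [-0.0, 0.7, -0.5]
opening: 0.0724
grasp_force: 0.0
```

{"op": "send_rows", "data": {"moves": [0, 0, 0, 0, 0, 0, -0.3, 0, 0, 0, 0, 0, 0, -0.1, 0, 0, 0, 0, 0, 0, 0.2, 0, 0, 0, 0, 0, 0, 0.4, 0, 0, 0, 0, 0, 0, 0.4]}}

```text
time: 9.88
ee_pos: [0.6391, -0.1131, -0.0135]
tcp_rot: [180.0, -0.0, 77.0]
wrist_force: [-1.5, 0.2, 6.2]
opening: 0.0412
grasp_force: 28.2
```

{"op": "send_rows", "data": {"moves": [0, 0, 0.1, 0, 0, 0, -0.5, 0, 0, 0, 0, 0, 0, -0.5, 0, 0, -0.2, 0, 0, 0, -0.5, 0, 0, -0.2, 0, 0, 0, -0.5, 0, 0, -0.1, 0, 0, 0, -0.5, 0, 0, 0, 0, 0, 0, -0.5]}}

```text
time: 10.62
ee_pos: [0.6387, -0.1131, -0.0246]
tcp_rot: [-180.0, 0.0, 77.0]
wrist_force: [0.2, -0.4, -0.2]
opening: 0.0639
grasp_force: 0.0
```

Run:
```python
from workcell import bot
import cv2,numpy as np
a=bot.camera("side")["color"][230:310,370:450,::-1]; w=bot.camera("wrist")["color"][150:400,200:450,::-1]
cv2.imwrite("pics/g3.png",np.hstack([cv2.resize(a,(400,400),interpolation=2),cv2.resize(w,(400,400))]))
o=bot.get_obs(); print(o["wrist_force"],o["ee_pos"],o["q"],o["opening"])
```

```text
[-0.4097844   0.3033886  -0.08924254] [ 0.638942   -0.11308475 -0.02411957] [-1.00364950e+01  1.98671868e+01  2.57791742e+00  7.27085651e+01
 -4.22290646e-04  9.29969488e+01] 0.06389787876293049
```

View pics/g3.png

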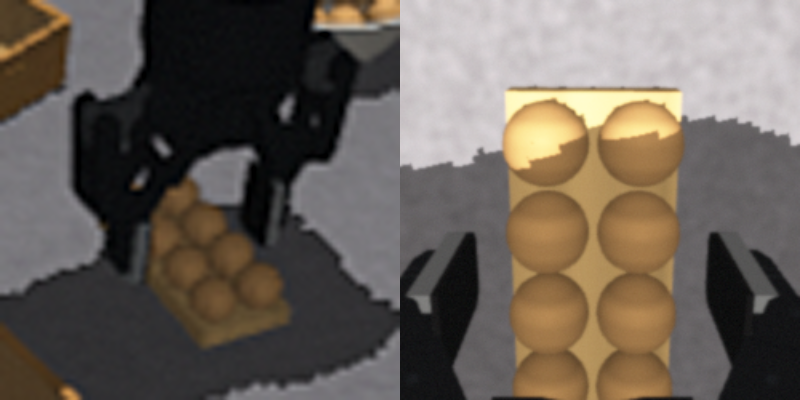

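The side picture shows the fingers on both sides of the board (tips near (130,270) and (275,240) of the crop), with no contact yet. I close here.

{"op": "send_rows", "data": {"moves": [0, 0, 0, 0, 0, 0, -0.2, 0, 0, 0, 0, 0, 0, -0.1, 0, 0, 0, 0, 0, 0, 0.2, 0, 0, 0, 0, 0, 0, 0.4, 0, 0, 0, 0, 0, 0, 0.4]}}

```text
time: 11.35
ee_pos: [0.6392, -0.1132, -0.0234]
tcp_rot: [179.9, 0.0, 77.0]
wrist_force: [-0.7, -0.3, 6.2]
opening: 0.0433
grasp_force: 45.3
```

{"op": "send_rows", "data": {"moves": [0, 0, 0.1, 0, 0, 0, -0.5, 0, 0, 0, 0, 0, 0, -0.5, 0, 0, -0.2, 0, 0, 0, -0.5, 0, 0, -0.1, 0, 0, 0, -0.5, 0, 0, 0, 0, 0, 0, -0.2, 0, 0, 0, 0, 0, 0, 0.1, 0, 0, 0, 0, 0, 0, 0.4, 0, 0, 0, 0, 0, 0, 0.4]}}

```text
time: 12.35
ee_pos: [0.6389, -0.1131, -0.0292]
tcp_rot: [-180.0, -0.0, 77.0]
wrist_force: [-0.1, 0.5, -0.6]
opening: 0.0449
grasp_force: 30.9
```

The grip is now clean (44.9 mm opening, 31 N, no vertical force). I lift and carry the board to the short carton.

{"op": "send_rows", "data": {"moves": [0, 0, 0.3, 0, 0, 0, 0.4, 0, 0, 0.9, 0, 0, 0, 0.4, 0, 0, 0.9, 0, 0, 0, 0.4, 0, 0, 0.9, 0, 0, 0, 0.4, 0, 0, 0.6, 0, 0, 0, 0.4, -0.5, 0, 0, 0, 0, 0.25, 0.4, -0.9, 0, 0, 0, 0, 0.25, 0.4, -0.9, 0, 0, 0, 0, 0.25, 0.4]}}

```text
time: 13.35
ee_pos: [0.5807, -0.113, 0.0608]
tcp_rot: [-180.0, -0.0, 83.5]
wrist_force: [0.6, 0.5, 0.3]
opening: 0.0448
grasp_force: 30.9
```

{"op": "send_rows", "data": {"moves": [-0.9, 0.04, 0, 0, 0, 0.3, 0.4, -0.9, 0.04, 0, 0, 0, 0, 0.4, -0.9, 0, 0, 0, 0, 0, 0.4, -0.9, 0, 0, 0, 0, 0, 0.4, -0.9, 0, 0, 0, 0, 0, 0.4, -0.62, 0, 0, 0, 0, 0, 0.4, 0, 0, 0, 0, 0, 0, 0.4, 0, 0, 0, 0, 0, 0, 0.4]}}

```text
time: 14.35
ee_pos: [0.454, -0.1111, 0.061]
tcp_rot: [180.0, 0.0, 86.0]
wrist_force: [0.2, 0.2, -0.1]
opening: 0.0445
grasp_force: 30.9
```

Run:
```python
from workcell import bot
import cv2,numpy as np
a=bot.camera("scene")["color"][100:220,220:360,::-1]; w=bot.camera("wrist")["color"][...,::-1]
cv2.imwrite("pics/c1.png",np.hstack([cv2.resize(a,(400,343),interpolation=2),cv2.resize(w,(400,343))]))
```

```text
(no output)
```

View pics/c1.png

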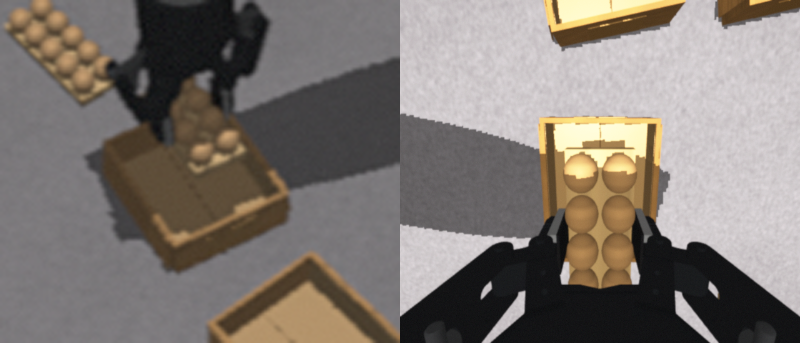

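The board is held level and centred over the short carton. I lower it, open only slightly (55 mm) and rise.

{"op": "send_rows", "data": {"moves": [0, 0, -0.9, 0, 0, 0, 0.4, 0, 0, -0.9, 0, 0, 0, 0.4, 0, 0, -0.7, 0, 0, 0, 0.4, 0, 0, -0.5, 0, 0, 0, 0.4, 0, 0, -0.3, 0, 0, 0, 0.4, 0, 0, -0.08, 0, 0, 0, 0.4, 0, 0, 0, 0, 0, 0, 0.4]}}

```text
time: 15.32
ee_pos: [0.4537, -0.1112, -0.0233]
tcp_rot: [180.0, 0.0, 86.0]
wrist_force: [-0.0, 0.0, 0.0]
opening: 0.0451
grasp_force: 30.9
```

{"op": "send_rows", "data": {"moves": [0, 0, -0.05, 0, 0, 0, 0.4, 0, 0, 0, 0, 0, 0, 0.4]}}

```text
time: 15.58
ee_pos: [0.4536, -0.1111, -0.0246]
tcp_rot: [180.0, 0.0, 86.0]
wrist_force: [0.3, 0.0, -0.5]
opening: 0.045
grasp_force: 30.9
```

{"op": "send_rows", "data": {"moves": [0, 0, 0, 0, 0, 0, -0.1, 0, 0, 0, 0, 0, 0, -0.2, 0, 0, 0, 0, 0, 0, -0.3, 0, 0, 0, 0, 0, 0, -0.3, 0, 0, 0.5, 0, 0, 0, -0.3, 0, 0, 1, 0, 0, 0, -0.3, 0, 0, 1, 0, 0, 0, -0.3, 0, 0, 1, 0, 0, 0, -0.3]}}

```text
time: 16.58
ee_pos: [0.4535, -0.1111, 0.0644]
tcp_rot: [180.0, 0.0, 86.0]
wrist_force: [0.4, 0.6, 0.3]
opening: 0.0554
grasp_force: 0.0
```

{"op": "send_rows", "data": {"moves": [0.06, -0.9, 0.55, 0, 0, 0.15, -0.5, 0.06, -0.95, 0.55, 0, 0, 0.15, -0.7, 0.06, -0.95, 0.55, 0, 0, 0.15, -0.7, 0.06, -0.95, 0.55, 0, 0, 0.15, -0.7, 0.06, -0.95, 0.55, 0, 0, 0.15, -0.7, 0.06, -0.95, 0.55, 0, 0, 0.15, -0.7, 0.06, -0.95, 0.5, 0, 0, 0.15, -0.7, 0.06, -0.9, 0.5, 0, 0, 0.17, -0.7]}}

```text
time: 17.58
ee_pos: [0.4654, -0.2994, 0.1715]
tcp_rot: [180.0, 0.0, 96.5]
wrist_force: [0.7, 0.5, -0.2]
opening: 0.0725
grasp_force: 0.0
```

```bash
cat > look.py <<'E'
import sys
from fit import *
def look(names,v0=None):
    w=bot.camera("wrist"); o=bot.get_obs(); print(o["ee_pos"].round(4),o["tcp_rot"].round(1))
    for n,guess in names.items():
        best=[]
        for q in [k for k in (*L,*INN) if k.split("_")[0]==n.split("_")[0]]+([] if n in L else ["reject_tray"]):
            for d in bot.trace("wrist",q):
                ys,xs=np.nonzero(d["region"])
                if len(xs)<50: continue
                g=onplane(w,(xs.mean(),ys.mean()),.015)
                if np.hypot(g[0]-guess[0],g[1]-guess[1])<.05: best.append((d["p"],q,d["region"],d["extent"]))
        if not best: print(n,"none");continue
        b=max(best,key=lambda t:(t[1]==n,t[0])); r=fit(n,[w],[b[2]],z=guess[3] if len(guess)>3 else 0.,v0=[guess[0],guess[1],np.radians(guess[2])])
        print(n,b[1],[int(x) for x in b[3]],r[0][:2].round(4),round(np.degrees(r[0][2]),1),round(r[1],3))
E
python3 -c "
from look import *
look(dict(board_medium=(.4661,-.316,6.5),board_short=(.4536,-.112,176,.004),carton_short=(.4536,-.112,-4)))"
```

```text
[ 0.4658 -0.3017  0.1727] [179.9   0.2  96.5]
board_medium board_medium [294, 181, 345, 302] [ 0.4671 -0.3171] 5.3 0.022
board_short board_short [296, 0, 359, 81] [ 0.4541 -0.1116] 175.6 0.02
carton_short carton_short [249, 0, 405, 110] [ 0.455  -0.1134] -4.4 0.316
```

{"op": "send_rows", "data": {"moves": [0.05, -0.62, -0.95, 0, 0, -0.14, -0.7, 0, 0, -0.95, 0, 0, 0, -0.7, 0, 0, -0.95, 0, 0, 0, -0.7, 0, 0, -0.95, 0, 0, 0, -0.7, 0, 0, -0.95, 0, 0, 0, -0.7, 0, 0, -0.95, 0, 0, 0, -0.7, 0, 0, -0.95, 0, 0, 0, -0.7, 0, 0, -0.8, 0, 0, 0, -0.5]}}

```text
time: 19.23
ee_pos: [0.4664, -0.3138, -0.0172]
tcp_rot: [-180.0, -0.0, 95.3]
wrist_force: [-0.5, 0.2, 0.1]
opening: 0.0642
grasp_force: 0.0
```

{"op": "send_rows", "data": {"moves": [0, 0, -0.4, 0, 0, 0, -0.5, 0, 0, -0.2, 0, 0, 0, -0.4, 0, 0, 0, 0, 0, 0, -0.2, 0, 0, 0, 0, 0, 0, 0.1, 0, 0, 0, 0, 0, 0, 0.4, 0, 0, 0, 0, 0, 0, 0.4]}}

```text
time: 19.98
ee_pos: [0.4671, -0.3144, -0.0304]
tcp_rot: [179.9, 0.0, 95.3]
wrist_force: [-1.0, -1.1, 5.8]
opening: 0.0452
grasp_force: 31.6
```

{"op": "send_rows", "data": {"moves": [0, 0, 0.3, 0, 0, 0, 0.4, 0, 0, 0.9, 0, 0, 0, 0.4, 0, 0, 0.9, 0, 0, 0, 0.4, 0, 0, 0.9, 0, 0, 0, 0.4, 0, 0, 0.9, 0, 0, 0.19, 0.4, 0.2, 0.5, 0, 0, 0, 0, 0.4, 0.33, 0.9, 0, 0, 0, 0, 0.4, 0.33, 0.9, 0, 0, 0, 0, 0.4]}}

```text
time: 20.98
ee_pos: [0.488, -0.255, 0.065]
tcp_rot: [-179.9, -0.1, 96.9]
wrist_force: [0.5, 0.2, -0.2]
opening: 0.0451
grasp_force: 31.0
```

{"op": "send_rows", "data": {"moves": [0.33, 0.9, 0, 0, 0, 0, 0.4, 0.33, 0.9, 0, 0, 0, 0, 0.4, 0.33, 0.9, 0, 0, 0, 0, 0.4, 0.33, 0.9, 0, 0, 0, 0, 0.4, 0.33, 0.9, 0, 0, 0, 0, 0.4, 0.33, 0.9, 0, 0, 0, 0, 0.4, 0.33, 0.9, 0, 0, 0, 0, 0.4, 0.33, 0.9, 0, 0, 0, 0, 0.4]}}

```text
time: 21.98
ee_pos: [0.5537, -0.0749, 0.0649]
tcp_rot: [-179.9, -0.0, 96.9]
wrist_force: [0.2, -0.3, -1.0]
opening: 0.0451
grasp_force: 31.0
```

{"op": "send_rows", "data": {"moves": [0.33, 0.9, 0, 0, 0, 0, 0.4, 0.33, 0.9, 0, 0, 0, 0, 0.4, 0.33, 0.9, 0, 0, 0, 0, 0.4, 0.33, 0.9, 0, 0, 0, 0, 0.4, 0.33, 0.9, 0, 0, 0, 0, 0.4, 0.33, 0.9, 0, 0, 0, 0, 0.4, 0.33, 0.9, 0, 0, 0, 0, 0.4, 0.33, 0.5, 0, 0, 0, 0, 0.4]}}

```text
time: 22.98
ee_pos: [0.6206, 0.095, 0.0662]
tcp_rot: [-180.0, -0.0, 97.0]
wrist_force: [0.4, -0.3, -1.0]
opening: 0.0449
grasp_force: 31.0
```

{"op": "send_rows", "data": {"moves": [0.22, 0.58, 0, 0, 0, 0, 0.4, 0, 0, -0.5, 0, 0, 0, 0.4, 0, 0, 0, 0, 0, 0, 0.4]}}

```text
time: 23.35
ee_pos: [0.6246, 0.1073, 0.052]
tcp_rot: [-179.8, 0.0, 96.9]
wrist_force: [-0.5, 1.0, -0.5]
opening: 0.0451
grasp_force: 31.0
```

Run:
```python
from workcell import bot
import cv2,numpy as np
a=bot.camera("scene")["color"][200:320,205:345,::-1]; w=bot.camera("wrist")["color"][...,::-1]
cv2.imwrite("pics/c2.png",np.hstack([cv2.resize(a,(400,343),interpolation=2),cv2.resize(w,(400,343))]))
```

```text
(no output)
```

View pics/c2.png

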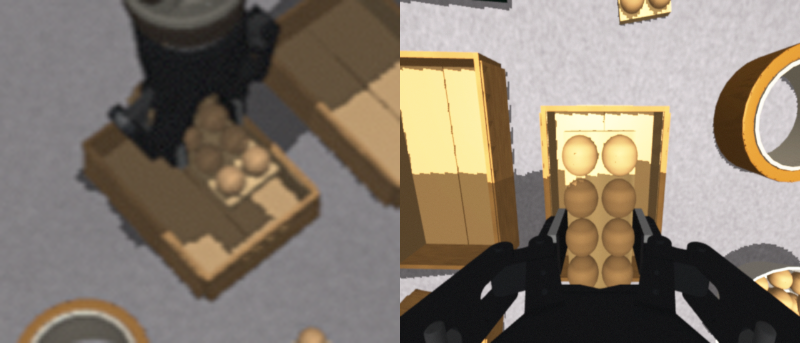

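{"op": "send_rows", "data": {"moves": [0.03, 0.05, -0.8, 0, 0, 0, 0.4, 0, 0, -0.8, 0, 0, 0, 0.4, 0, 0, -0.7, 0, 0, 0, 0.4, 0, 0, -0.5, 0, 0, 0, 0.4, 0, 0, -0.2, 0, 0, 0, 0.4, 0, 0, -0.06, 0, 0, 0, 0.4, 0, 0, 0, 0, 0, 0, 0.4]}}

```text
time: 24.32
ee_pos: [0.6268, 0.1092, -0.0221]
tcp_rot: [179.9, -0.0, 96.9]
wrist_force: [-0.4, -0.1, -1.7]
opening: 0.045
grasp_force: 31.0
```

{"op": "send_rows", "data": {"moves": [0, 0, -0.1, 0, 0, 0, 0.4, 0, 0, -0.04, 0, 0, 0, 0.4, 0, 0, 0, 0, 0, 0, 0.4]}}

```text
time: 24.7
ee_pos: [0.6264, 0.1092, -0.0262]
tcp_rot: [180.0, 0.0, 96.9]
wrist_force: [-0.2, 0.8, -0.2]
opening: 0.0451
grasp_force: 31.0
```

{"op": "send_rows", "data": {"moves": [0, 0, 0, 0, 0, 0, -0.1, 0, 0, 0, 0, 0, 0, -0.2, 0, 0, 0, 0, 0, 0, -0.3, 0, 0, 0, 0, 0, 0, -0.3, 0, 0, 0.5, 0, 0, 0, -0.3, 0, 0, 1, 0, 0, 0, -0.3, 0, 0, 1, 0, 0, 0, -0.3, 0, 0, 1, 0, 0, 0, -0.3]}}

```text
time: 25.7
ee_pos: [0.6266, 0.1092, 0.0632]
tcp_rot: [179.9, -0.0, 96.9]
wrist_force: [0.1, -0.1, 0.4]
opening: 0.0556
grasp_force: 0.0
```

{"op": "send_rows", "data": {"moves": [0, -0.6, 0.9, 0, 0, 0, -0.7, 0, -0.9, 0.9, 0, 0, 0, -0.7, 0, -1, 0.9, 0, 0, 0, -0.7, 0, -1, 0.9, 0, 0, 0, -0.7, 0, -1, 0.6, 0, 0, 0, -0.7, 0, -1, 0, 0, 0, 0, -0.7, 0, -1, 0, 0, 0, 0, -0.7, 0, -1, 0, 0, 0, 0, -0.7]}}

```text
time: 26.7
ee_pos: [0.6264, -0.0792, 0.1675]
tcp_rot: [179.9, 0.0, 96.9]
wrist_force: [-0.2, 0.3, -1.0]
opening: 0.0725
grasp_force: 0.0
```

```bash
python3 -c "
from look import *
look(dict(board_medium=(.626,.107,6.9,.004),carton_medium=(.626,.1065,6.9),carton_long=(.469,.109,5.8)))
cv2.imwrite('pics/w2.png',bot.camera('wrist')['color'][...,::-1])"
```

```text
[ 0.6263 -0.0818  0.1673] [1.80e+02 1.00e-01 9.68e+01]
board_medium board_medium [314, 0, 376, 95] [0.6269 0.1061] 7.4 0.015
carton_medium carton_medium [275, 1, 425, 120] [0.6289 0.1026] 7.1 0.333
carton_long carton_long [69, 0, 239, 105] [0.4688 0.1084] 5.9 0.043
```

View pics/w2.png

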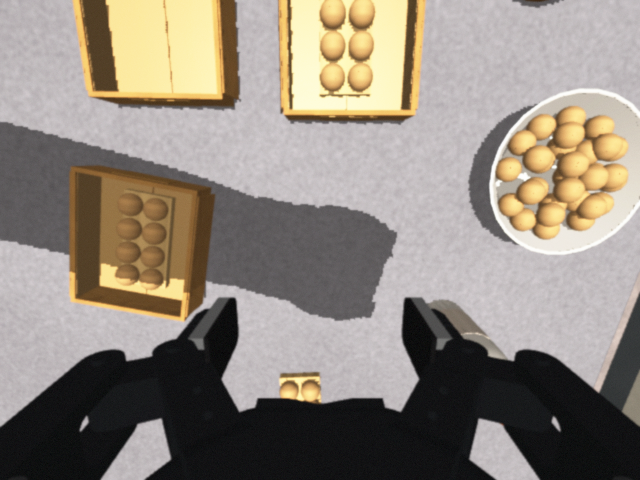

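The wrist picture shows the short and medium boards lying centred in their cartons, at (142,240) and (347,45). I move on to the long board.

{"op": "send_rows", "data": {"moves": [0.05, -1, 0, 0, 0, 0.04, -0.7, 0.05, -1, 0, 0, 0, 0.04, -0.7, 0.05, -1, 0, 0, 0, 0.04, -0.7, 0.05, -1, 0, 0, 0, 0.04, -0.7, 0.05, -1, 0, 0, 0, 0.04, -0.7, 0.05, -1, 0, 0, 0, 0.04, -0.7, 0.05, -1, 0, 0, 0, 0.04, -0.7, 0.05, -1, 0, 0, 0, 0.02, -0.7]}}

```text
time: 28.4
ee_pos: [0.6364, -0.2791, 0.1663]
tcp_rot: [-180.0, -0.0, 99.5]
wrist_force: [0.7, 0.4, -0.6]
opening: 0.0727
grasp_force: 0.0
```

{"op": "send_rows", "data": {"moves": [0, -0.9, 0, 0, 0, 0, -0.7, 0, 0, 0, 0, 0, 0, -0.7]}}

```text
time: 28.65
ee_pos: [0.6361, -0.3024, 0.1658]
tcp_rot: [-180.0, -0.0, 99.4]
wrist_force: [-0.2, 0.0, 0.2]
opening: 0.0729
grasp_force: 0.0
```

```bash
python3 -c "
from look import *
look(dict(board_long=(.636,-.324,9.5)))"
```

```text
[ 0.6363 -0.3014  0.166 ] [-180.    -0.    99.4]
board_long board_long [289, 175, 341, 317] [ 0.6361 -0.325 ] 9.4 0.02
```

{"op": "send_rows", "data": {"moves": [0, -0.92, -0.9, 0, 0, 0, -0.7, 0, 0, -0.95, 0, 0, 0, -0.7, 0, 0, -0.95, 0, 0, 0, -0.7, 0, 0, -0.95, 0, 0, 0, -0.7, 0, 0, -0.95, 0, 0, 0, -0.7, 0, 0, -0.95, 0, 0, 0, -0.7, 0, 0, -0.95, 0, 0, 0, -0.7, 0, 0, -0.7, 0, 0, 0, -0.5]}}

```text
time: 29.9
ee_pos: [0.6354, -0.324, -0.0187]
tcp_rot: [-179.9, -0.1, 99.5]
wrist_force: [-0.0, 0.4, -0.1]
opening: 0.0641
grasp_force: 0.0
```

{"op": "send_rows", "data": {"moves": [0, 0, -0.35, 0, 0, 0, -0.5, 0, 0, -0.15, 0, 0, 0, -0.4, 0, 0, 0, 0, 0, 0, -0.2, 0, 0, 0, 0, 0, 0, 0.1, 0, 0, 0, 0, 0, 0, 0.4, 0, 0, 0, 0, 0, 0, 0.4]}}

```text
time: 30.65
ee_pos: [0.6369, -0.3241, -0.0277]
tcp_rot: [179.9, 0.1, 99.5]
wrist_force: [-0.3, -0.3, 5.6]
opening: 0.045
grasp_force: 31.3
```

{"op": "send_rows", "data": {"moves": [0, 0, 0.3, 0, 0, 0, 0.4, 0, 0, 0.9, 0, 0, 0, 0.4, 0, 0, 0.9, 0, 0, 0, 0.4, 0, 0, 0.9, 0, 0, 0, 0.4, 0, 0, 0.9, 0, 0, -0.21, 0.4, -0.2, 0.5, 0, 0, 0, -0.21, 0.4, -0.35, 0.9, 0, 0, 0, 0, 0.4, -0.35, 0.9, 0, 0, 0, 0, 0.4]}}

```text
time: 31.65
ee_pos: [0.6134, -0.2657, 0.0687]
tcp_rot: [-180.0, -0.0, 95.9]
wrist_force: [0.4, 0.4, -0.9]
opening: 0.0447
grasp_force: 30.9
```

{"op": "send_rows", "data": {"moves": [-0.35, 0.9, 0, 0, 0, 0, 0.4, -0.35, 0.9, 0, 0, 0, 0, 0.4, -0.35, 0.9, 0, 0, 0, 0, 0.4, -0.35, 0.9, 0, 0, 0, 0, 0.4, -0.35, 0.9, 0, 0, 0, 0, 0.4, -0.35, 0.9, 0, 0, 0, 0, 0.4, -0.35, 0.9, 0, 0, 0, 0, 0.4, -0.35, 0.9, 0, 0, 0, 0, 0.4]}}

```text
time: 32.65
ee_pos: [0.5433, -0.085, 0.0689]
tcp_rot: [-180.0, -0.0, 95.9]
wrist_force: [0.8, 0.6, -0.8]
opening: 0.0447
grasp_force: 30.9
```

{"op": "send_rows", "data": {"moves": [-0.35, 0.9, 0, 0, 0, 0, 0.4, -0.35, 0.9, 0, 0, 0, 0, 0.4, -0.35, 0.9, 0, 0, 0, 0, 0.4, -0.35, 0.9, 0, 0, 0, 0, 0.4, -0.35, 0.9, 0, 0, 0, 0, 0.4, -0.35, 0.9, 0, 0, 0, 0, 0.4, -0.35, 0.9, 0, 0, 0, 0, 0.4, -0.24, 0.6, 0, 0, 0, 0, 0.4]}}

```text
time: 33.65
ee_pos: [0.476, 0.0875, 0.069]
tcp_rot: [180.0, -0.0, 95.9]
wrist_force: [-0.2, -0.4, -1.1]
opening: 0.0447
grasp_force: 30.9
```

{"op": "send_rows", "data": {"moves": [-0.1, 0.3, -0.2, 0, 0, 0, 0.4, 0, 0, -0.3, 0, 0, 0, 0.4, 0, 0, 0, 0, 0, 0, 0.4]}}

```text
time: 34.02
ee_pos: [0.4738, 0.0931, 0.0553]
tcp_rot: [-179.9, 0.0, 95.8]
wrist_force: [0.3, -0.0, -0.9]
opening: 0.0447
grasp_force: 30.9
```

{"op": "send_rows", "data": {"moves": [-0.19, 0.64, 0, 0, 0, 0, 0.4, 0, 0, -0.8, 0, 0, 0, 0.4, 0, 0, -0.8, 0, 0, 0, 0.4, 0, 0, -0.7, 0, 0, 0, 0.4, 0, 0, -0.5, 0, 0, 0, 0.4, 0, 0, -0.2, 0, 0, 0, 0.4, 0, 0, -0.06, 0, 0, 0, 0.4, 0, 0, 0, 0, 0, 0, 0.4]}}

```text
time: 35.02
ee_pos: [0.4697, 0.1097, -0.0197]
tcp_rot: [180.0, -0.0, 95.9]
wrist_force: [-0.5, -0.6, -0.6]
opening: 0.0447
grasp_force: 30.9
```

{"op": "send_rows", "data": {"moves": [0, 0, -0.1, 0, 0, 0, 0.4, 0, 0, -0.06, 0, 0, 0, 0.4, 0, 0, 0, 0, 0, 0, 0.4]}}

```text
time: 35.4
ee_pos: [0.4696, 0.1097, -0.0238]
tcp_rot: [180.0, -0.0, 95.9]
wrist_force: [-1.4, 0.2, 3.4]
opening: 0.0452
grasp_force: 31.3
```

{"op": "send_rows", "data": {"moves": [0, 0, 0, 0, 0, 0, -0.1, 0, 0, 0, 0, 0, 0, -0.2, 0, 0, 0, 0, 0, 0, -0.3, 0, 0, 0, 0, 0, 0, -0.3, 0, 0, 0.5, 0, 0, 0, -0.3, 0, 0, 1, 0, 0, 0, -0.3, 0, 0, 1, 0, 0, 0, -0.3, 0, 0, 1, 0, 0, 0, -0.3]}}

```text
time: 36.4
ee_pos: [0.4695, 0.1097, 0.0651]
tcp_rot: [180.0, -0.0, 95.9]
wrist_force: [0.1, 0.2, 0.2]
opening: 0.0554
grasp_force: 0.0
```

{"op": "send_rows", "data": {"moves": [0.6, 0.8, 0.5, 0, 0, 0.14, -0.7, 0.7, 1, 0.6, 0, 0, 0.14, -0.7, 0.7, 1, 0.6, 0, 0, 0.14, -0.7, 0.8, 1, 0.6, 0, 0, 0.14, -0.7, 0.8, 1, 0.6, 0, 0, 0.14, -0.7, 0.8, 1, 0.6, 0, 0, 0.15, -0.7, 0.8, 1, 0.6, 0, 0, 0.15, -0.7, 0.8, 1, 0.1, 0, 0, 0.15, -0.7]}}

```text
time: 37.4
ee_pos: [0.6203, 0.3057, 0.1707]
tcp_rot: [179.8, -0.0, 105.8]
wrist_force: [0.3, 0.7, -0.1]
opening: 0.0723
grasp_force: 0.0
```

{"op": "send_rows", "data": {"moves": [0.4, 0.9, 0, 0, 0, 0, -0.7, 0, 0, 0, 0, 0, 0, -0.7]}}

```text
time: 37.65
ee_pos: [0.6296, 0.3284, 0.168]
tcp_rot: [-180.0, 0.0, 105.8]
wrist_force: [-0.1, -0.6, -0.9]
opening: 0.0727
grasp_force: 0.0
```

```bash
python3 -c "
from look import *
look(dict(board_faulty=(.6325,.3109,15.8),board_long=(.469,.1085,5.9,.004),reject_tray=(.4533,.325,3.6)))
cv2.imwrite('pics/w3.png',bot.camera('wrist')['color'][...,::-1])"
```

```text
[0.6293 0.3275 0.1683] [-180.     0.   105.8]
board_faulty board_faulty [298, 188, 342, 300] [0.6338 0.3104] 15.2 0.022
board_long board_long [100, 315, 158, 434] [0.47   0.1094] 5.6 0.677
reject_tray reject_tray [60, 75, 225, 278] [0.4524 0.3261] 3.5 0.045
```

View pics/w3.png

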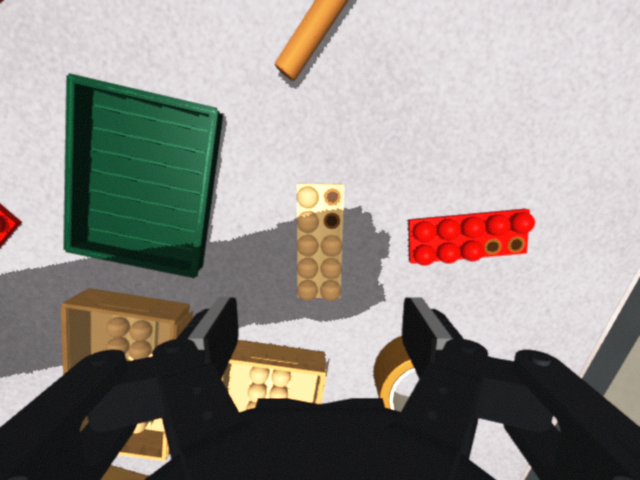

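The faulty board is at (320,242), with its spots at the top right, and the tray is at (140,178). I go down and grasp it at its middle row.

{"op": "send_rows", "data": {"moves": [0.18, -0.68, -0.9, 0, 0, -0.07, -0.7, 0, 0, -0.95, 0, 0, 0, -0.7, 0, 0, -0.95, 0, 0, 0, -0.7, 0, 0, -0.95, 0, 0, 0, -0.7, 0, 0, -0.95, 0, 0, 0, -0.7, 0, 0, -0.95, 0, 0, 0, -0.7, 0, 0, -0.95, 0, 0, 0, -0.7, 0, 0, -0.8, 0, 0, 0, -0.5]}}

```text
time: 39.25
ee_pos: [0.6337, 0.3101, -0.0178]
tcp_rot: [-180.0, 0.0, 105.2]
wrist_force: [-0.2, 0.5, -0.1]
opening: 0.064
grasp_force: 0.0
```

{"op": "send_rows", "data": {"moves": [0, 0, -0.35, 0, 0, 0, -0.5, 0, 0, -0.15, 0, 0, 0, -0.4, 0, 0, 0, 0, 0, 0, -0.2, 0, 0, 0, 0, 0, 0, 0.1, 0, 0, 0, 0, 0, 0, 0.4, 0, 0, 0, 0, 0, 0, 0.4]}}

```text
time: 40.0
ee_pos: [0.6345, 0.3104, -0.0281]
tcp_rot: [179.9, -0.0, 105.2]
wrist_force: [0.4, -0.5, 5.5]
opening: 0.045
grasp_force: 31.3
```

{"op": "send_rows", "data": {"moves": [0, 0, 0.3, 0, 0, 0, 0.4, 0, 0, 0.9, 0, 0, 0, 0.4, 0, 0, 0.9, 0, 0, 0, 0.4, 0, 0, 0.9, 0, 0, 0, 0.4, 0, 0, 0.6, 0, 0, -0.3, 0.4, -0.5, 0.1, 0, 0, 0, -0.3, 0.4, -0.9, 0.1, 0, 0, 0, -0.3, 0.4, -0.9, 0.1, 0, 0, 0, -0.3, 0.4]}}

```text
time: 41.0
ee_pos: [0.5756, 0.3176, 0.0607]
tcp_rot: [-180.0, 0.0, 94.7]
wrist_force: [0.9, 0.1, -0.6]
opening: 0.0449
grasp_force: 30.8
```

{"op": "send_rows", "data": {"moves": [-0.9, 0.1, 0, 0, 0, -0.14, 0.4, -0.9, 0.1, 0, 0, 0, 0, 0.4, -0.9, 0.1, 0, 0, 0, 0, 0.4, -0.9, 0, 0, 0, 0, 0, 0.4, -0.9, 0, 0, 0, 0, 0, 0.4, -0.47, 0, 0, 0, 0, 0, 0.4, 0, 0, 0, 0, 0, 0, 0.4, 0, 0, 0, 0, 0, 0, 0.4]}}

```text
time: 42.0
ee_pos: [0.4528, 0.3252, 0.0609]
tcp_rot: [180.0, -0.0, 93.6]
wrist_force: [-0.0, 0.5, -0.2]
opening: 0.0451
grasp_force: 30.8
```

To z ≈ -0.024.

{"op": "send_rows", "data": {"moves": [0, 0, -0.9, 0, 0, 0, 0.4, 0, 0, -0.9, 0, 0, 0, 0.4, 0, 0, -0.7, 0, 0, 0, 0.4, 0, 0, -0.5, 0, 0, 0, 0.4, 0, 0, -0.25, 0, 0, 0, 0.4, 0, 0, -0.06, 0, 0, 0, 0.4, 0, 0, 0, 0, 0, 0, 0.4]}}

```text
time: 42.88
ee_pos: [0.4524, 0.3254, -0.0214]
tcp_rot: [180.0, -0.0, 93.6]
wrist_force: [0.4, -0.3, -2.4]
opening: 0.0449
grasp_force: 30.8
```

{"op": "send_rows", "data": {"moves": [0, 0, -0.07, 0, 0, 0, 0.4, 0, 0, 0, 0, 0, 0, 0.4]}}

```text
time: 43.12
ee_pos: [0.4522, 0.3252, -0.0235]
tcp_rot: [180.0, -0.0, 93.6]
wrist_force: [-0.1, -0.8, 0.2]
opening: 0.045
grasp_force: 30.8
```

{"op": "send_rows", "data": {"moves": [0, 0, -0.03, 0, 0, 0, 0.4, 0, 0, 0, 0, 0, 0, -0.1, 0, 0, 0, 0, 0, 0, -0.2, 0, 0, 0, 0, 0, 0, -0.3, 0, 0, 0, 0, 0, 0, -0.3, 0, 0, 0.5, 0, 0, 0, -0.3, 0, 0, 1, 0, 0, 0, -0.3, 0, 0, 1, 0, 0, 0, -0.3]}}

```text
time: 44.12
ee_pos: [0.4522, 0.3252, 0.0397]
tcp_rot: [180.0, -0.0, 93.6]
wrist_force: [0.8, 0.5, -0.4]
opening: 0.0556
grasp_force: 0.0
```

{"op": "send_rows", "data": {"moves": [0, 0, 1, 0, 0, 0, -0.3, -0.2, -0.5, 1, 0, 0, 0, -0.3, -0.2, -1, 1, 0, 0, 0, -0.3, -0.2, -1, 1, 0, 0, 0, -0.3, 0, -1, 1, 0, 0, 0, -0.3, 0, -1, 1, 0, 0, 0, -0.3, 0, -1, 0.5, 0, 0, 0, -0.3, 0, 0, 0, 0, 0, 0, -0.3]}}

```text
time: 45.12
ee_pos: [0.4376, 0.1868, 0.2028]
tcp_rot: [179.8, -0.1, 93.5]
wrist_force: [1.0, 0.6, -0.8]
opening: 0.0552
grasp_force: 0.0
```

```bash
python3 -c "
from look import *
look(dict(board_faulty=(.4525,.3255,3.6,.004),board_long=(.469,.1085,5.9,.004),board_medium=(.6269,.1061,7.4,.004)))
a=bot.camera('wrist')['color'][...,::-1]; b=bot.camera('scene')['color'][60:420,130:560,::-1]
cv2.imwrite('pics/end.png',np.hstack([cv2.resize(a,(400,340)),cv2.resize(b,(400,340))]))"
```

```text
[0.4375 0.1875 0.2017] [179.9  -0.   93.6]
board_faulty board_faulty [319, 12, 366, 147] [0.4522 0.3251] 3.5 0.026
board_long board_long [320, 228, 365, 350] [0.4699 0.1091] 6.2 0.027
board_medium board_medium [448, 246, 503, 348] [0.6265 0.1063] 7.1 0.053
```

View pics/end.png

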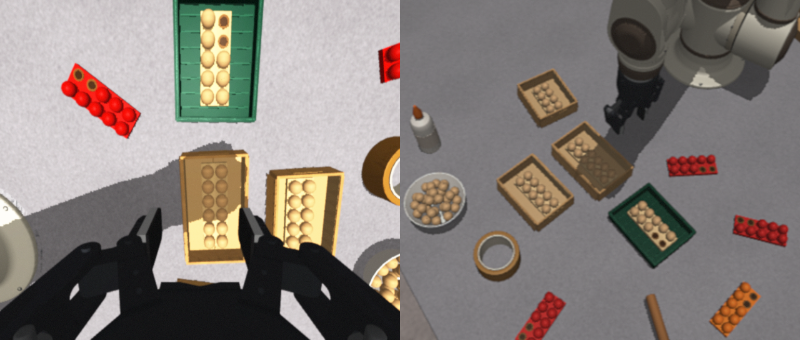

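All four boards lie flat and centred in the right containers, with their balls facing up. The bottle and the tape have not moved, so I hand the job in.

```bash
python3 -c "
from workcell import bot
print(bot.job_done())"
```

```text
the job is handed in; nothing more can be done
None
```

The job is handed in: the short, medium and long boards lie flat and centred in their cartons, the faulty board lies in the reject tray, and all four are ball side up; I was not shown the verdict.

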